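# Hook the retaining ring out of a bearing housing

### The arm

A 6-joint arm with a two-finger parallel gripper is mounted at the origin on the work surface. World frame = base frame: x ahead of the robot, y to its left, z up, the work surface at z = 0. Lengths are in m, angles in rad, forces in N, time in s.
With the tool pointing down it reaches from about 0.3 to 0.775 m from the base axis. Payload 14.6 kg.
Tool frame: the origin (TCP) lies at the very end of the fingers, on their centre line; the grasp point (between the pads) lies 19 mm behind it; z points along the fingers, y is the line along which they close (so a half turn about z gives the same grasp; the last joint's range is limited). The gripper opens to 94 mm and grips with 3 to 60 N. Pads are 16 mm wide; open, the fingers measure 119 mm over their backs; the gripper's body (75 mm by 177 mm) begins 78 mm behind the grasp point.
Start: joints at [-1.199, 0.3, 1.521, -0, 1.321, -0.067], TCP at [0.234, -0.498, 0.205] pointing down, gripper open.
Joint ranges: [-3.03, 3.03], [-0.79, 2.21], [0.23, 2.52], [-1.04, 4.18], [0, 3.07], [-2.55, 2.55]. Speed limits (rad/s): [2.22, 2.22, 2.57, 3.14, 3.14, 3.14].

### API

Orientations are given as [roll, pitch, yaw] about the fixed x, y, z axes, in that order (R = Rz(yaw) Ry(pitch) Rx(roll)).
In Python, from station import ctrl, cams gives the robot as it stands. The module is installed in compiled form; this text tells all that it offers.
- The arm moves only by the tool arm_command, never from a script. Its argument "plan" is a list that holds one entry, the list of rows, each a list of 7 numbers: the shift along the tool's x, y, z in parts of the range, where 1.0 means 50 cm, then the turn, a rotation vector about the tool's x, y, z in fractions of the full range, 1 being 180 degrees, then the closure, from -1 (fully open) to 1 (shut). A call has 1 to 12 rows; each row is the pose to reach, as a shift and turn from the pose commanded when the call began, along the tool's axes at that moment; what a row does not reach only later rows make up. A row lasts 1/10 s, in which the tool goes at most 50 mm and 8.59 degrees, less where a joint would pass 70% of its speed; a pose out of reach is approached as far as the arm can. No shift or turn number may pass 1 either way. A call with a gripper value outside its range is refused whole. The fingers move at their own pace and stop on an object; "squeeze" is the grip in N (left out, the last holds). Time passes only in rows, so rows that repeat a pose let the fingers close. It gives the time, the measured TCP pose, the force, the opening and the grip force at its end, in the units of the state.
- ctrl.get_obs(): the state, without advancing time (a new reading comes with each control period).
- cams.camera(name): name is "side" or "top" or "wrist"; returns (picture, depth): 480x640x3 uint8, blue, green, red; 480x640 float32, m along the optical axis (not along the pixel's ray), 0 where there is no reading.
- cams.camera_info(name): a dict with "fx", "fy", "cx", "cy" (pixels), "dist_coeffs" ([k1, k2, p1, p2, k3] as OpenCV has them; the pictures are not rectified), "world_to_cam" (4x4, takes a point from world to camera coordinates). Camera axes: x right, y down, z forward; pixel columns grow to the right and rows downward; lengths in m; the calibration is good to about 2 mm. A picture is of the moment at which its call begins: read the wrist's pose just before it. camera_info takes no time and is no camera call; for the wrist camera it gives the pose at the moment of the call.
- ctrl.hand_in(): hands the job in; it is judged then, once.
The state is a dict: "time_s": time; "qpos": joint angles; "joint_vel": joint speeds; "tau": joint torques, N m; "ee_pos": TCP position; "eef_rot": TCP orientation; "force": force on the tool from outside, world axes, zero at the start; "moment": the same for the moment, N m; "grip_width": finger opening in m; "grip_force": force on a finger pad.
Only numpy, scipy, OpenCV 4.12 (cv2) and the standard library are available. Lean on these libraries where they do the work, as an engineer would, in place of code of your own. Each camera call takes 0.05 s, during which the arm holds its last target. There are 200 camera calls.

### The job

Take the hook pick from its stand, work its toe under one end of the split ring on the yellow bearing housing (going gently on the soft seal below), and ease that end up slowly out of its groove until it stays up by itself; only then may the fingers touch the ring. Put the pick back in its stand, draw the ring off with the fingers and lay it flat in the blue tray. Leave the jar, the spare bearing and the socket where they are.

Things in the scene. Friction and masses are not known exactly. Their poses are not given: they have to be found in the camera images.
- housing: Fixed yellow round bearing housing, 124 mm wide, 50 mm high; four bolted feet at its base reach 80 mm from the axis; open bore 84 mm wide. Origin: on the bore's axis at bench level, z up. On the rim, at 60, 180 and 300 degrees from its +x (counter-clockwise seen from above), stand three lugs, 14 mm wide, 41 to 54 mm from the axis, rising 15 mm above the top face.
- bore (a point): Centre of the bore, level with the housing's top face (z = 50 mm). Below, across the whole bore, lies a flat black rubber seal with a steel centre: 3.5 to 5 mm below this point and so below the ring's underside. The depth differs every time and is not measured: feel for it. The seal gives 1 mm per 8 N and is damaged above 12 N.
- lug_a (a point): Groove at the 60 degree lug (40 mm from the axis, level with the face); those at 180 and 300 degrees are alike. A 12 mm wide ledge here carries the ring; between the ledges the ring bridges the open bore. The groove's upper lip is a brass sprung bead in the lug, overhanging the ring by 2 mm. It yields up and outward, slowly: 5 to 10 N at 10 mm/s, far more if jerked.
- lug_c (a point): The same at the 300 degree lug. Once the ring has risen about 12 mm at a lug (10 mm at the end next to it), the bead snaps back under it and props it there, underside about 12 mm above the face (the nearby ring end then stands about 8 mm higher than before), while the two other lugs still hold it. Lifted further by the fingers, the ring pulls free of those too.
- ring: Loose rigid steel split ring, 80 mm outside, 64 mm inside diameter, 4 mm thick, 50 g. Origin: on its axis at mid thickness (not in the metal); z along the axis; the split (a 40 degree gap) is centred on its +x axis. At the start it lies in the groove of the housing, its underside level with the top face, the gap within 0.1 rad of the housing's +x. Pull on it with the pick with less than 22 N.
- ring_end_a (a point): Point in the middle of the ring's section, 36 mm from its axis, 3 mm in from the ring's end on the left (+y) side of the gap.
- ring_end_b (a point): The same at the other end, on the right (-y) side of the gap.
- pick: Loose upright hook pick, 90 g. Origin: on its axis at the underside of its dark square flange, 26 mm wide (z 0 to 5 mm); above it a red handle 16 x 16 mm, z 5 to 55 mm, sides along x and y. Below, a telescopic 5 mm steel shank clamped at a reach that differs each time and is not measured: its lower end, with a flat toe pointing along +x, is at z = -44 to -66 mm.
- pick_axis (a point): The pick's origin again. The toe's tip is 11.5 mm along the pick's +x from here; the toe is 4 mm wide and 2.2 mm thick, its underside level with the shank's lower end. The shank slips in the handle only above 45 N.
- stand: Fixed wooden block, 90 x 80 mm, 74 mm high; origin: centre of its underside. A through slot, 25 mm along x (-8 to +17 mm) and 13 mm along y, takes the pick's shank and toe; the flange rests on the top, so the pick's origin belongs 74 mm above the stand's origin with its +x along the stand's.
- tray: Fixed blue open tray, 160 x 160 mm outside, 28 mm high, walls and floor 5 mm thick; origin: centre of its underside.
- grease_jar: Amber glass jar with a black lid, 52 mm wide, 55 mm high, standing; origin: centre of its underside. Leave alone.
- spare_bearing: Steel bearing ring lying flat, 52 mm wide, 15 mm high; origin: centre of its underside. Leave alone.
- socket: Dark socket standing upright, 30 mm wide, 38 mm high; origin: centre of its underside. Leave alone.
Things that resemble listed ones, but are neither listed nor needed, are in the scene too. What is meant by the pick is not green, and is the smaller of those in its own colour. There is more than one size of the ring; the job needs the middle-sized.

How it is judged:
By the outcome, as a careful person would: the job done as asked, in the order asked, and still so for the second after the job is handed in, with the robot touching nothing.
It also fails if it takes over 61 s, if anything falls off the work surface, if the arm or the gripper's body presses on something with over 40 N, if the wrist force passes 120 N, or if a joint passes its speed limit or range.

## Working session

There is one attempt and no reset: what is moved stays moved. The work goes in short steps, Python scripts to look and compute and a tool call to move; the robot and the scene stay as the last step left them, time stands still between calls to the robot, and variables do not carry over. Pictures are saved under pics/ and viewed, at most 10 in all, crops included, and the job is handed in when it is done.

Besides the shell and the picture viewer there is one more tool, called after "Emit:" as name([rows], argument=value, ...), one row to a line, values as JSON. arm_command: Moves the arm, as the interface text tells. Its arguments: {"type":"object","properties":{"plan":{"type":"array"},"squeeze":{"type":"number"}},"required":["plan"]}

```bash
mkdir -p pics; python3 - <<'E'
from station import ctrl,cams
import cv2,numpy as np
o=ctrl.get_obs();print({k:np.round(v,3).tolist() for k,v in o.items()})
for n in ("top","side"):
    p,d=cams.camera(n);cv2.imwrite(f"pics/{n}0.png",p);np.save(f"{n}0.npy",d)
    i=cams.camera_info(n);print(n,i["fx"],i["fy"],i["cx"],i["cy"],i["dist_coeffs"]);print(np.round(i["world_to_cam"],4).tolist(),(d>0).mean())
E
```

```text
{'time_s': 0.0, 'qpos': [-1.199, 0.3, 1.522, -0.0, 1.321, -0.067], 'joint_vel': [0.0, 0.0, 0.001, -0.002, 0.001, 0.002], 'tau': [-0.003, -53.181, -35.274, 0.071, 0.024, -0.0], 'ee_pos': [0.234, -0.498, 0.205], 'eef_rot': [-3.14, -0.0, 0.439], 'force': [0.656, -0.47, 0.05], 'moment': [0.007, 0.033, 0.022], 'grip_force': 0.0, 'grip_width': 0.094}
top 444.7780900304865 444.7780900304865 317.2713296753512 237.0429372221031 [-0.05321295  0.          0.          0.          0.        ]
[[-0.0007, -0.9995, 0.0319, 0.0574], [-0.9891, -0.004, -0.1473, 0.5535], [0.1473, -0.0316, -0.9886, 0.8073], [0.0, 0.0, 0.0, 1.0]] 0.996181640625
side 478.12256616586404 478.12256616586404 310.61455446520586 239.6954502330804 [-0.11470191  0.          0.          0.          0.        ]
[[-0.7968, -0.6042, -0.0054, 0.4941], [-0.3223, 0.4325, -0.8421, 0.2317], [0.5111, -0.6693, -0.5393, 0.7355], [0.0, 0.0, 0.0, 1.0]] 0.9956608072916666
```

View pics/top0.png

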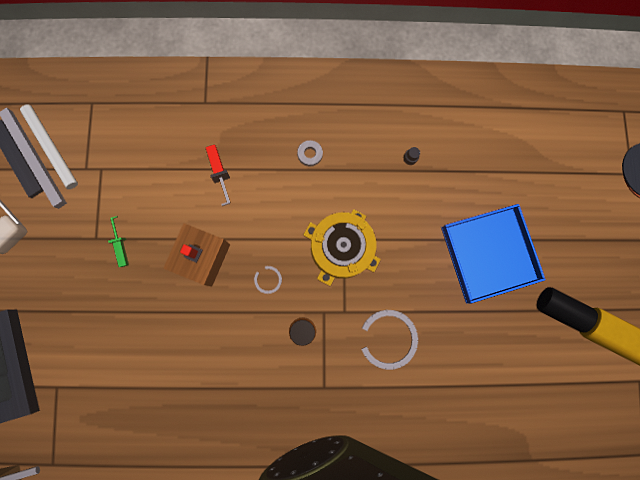

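View pics/side0.png

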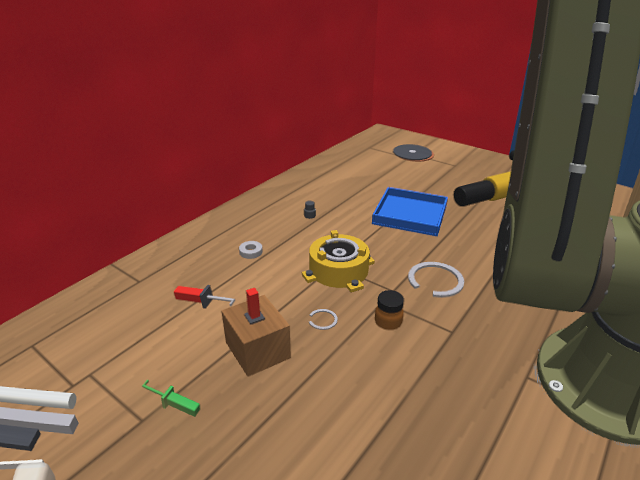

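The top view shows the housing at (343,245), stand with an upright red pick at (190,250) and tray at (493,255). The jar is at (302,332), the bearing at (310,153) and the socket at (412,156).
- **Pick candidates:** the red one in the stand (190,250), a larger red one lying down (217,175), and a green one (119,242). The one in the stand fits best, since it is red and the smaller of the two.
- **Ring candidates:** the small one (267,280), the large one (389,340), and the one in the housing (343,245). The one in the housing is the middle size.

Next I'll check these in an enlarged crop.

```bash
cat > h.py <<'E'
import numpy as np,cv2
from station import ctrl,cams
def ray(info,uv):
    K=np.array([[info["fx"],0,info["cx"]],[0,info["fy"],info["cy"]],[0,0,1]])
    u=cv2.undistortPoints(np.array(uv,float).reshape(-1,1,2),K,np.array(info["dist_coeffs"]))[:,0]
    T=np.array(info["world_to_cam"]);R,t=T[:3,:3],T[:3,3]
    return -R.T@t, np.c_[u,np.ones(len(u))]@R      # origin, dirs (unit depth)
def at_z(info,uv,z):
    o,d=ray(info,uv);return o+d*((z-o[2])/d[:,2])[:,None]
def cloud(info,dep):
    v,u=np.mgrid[:480,:640];o,d=ray(info,np.c_[u.ravel(),v.ravel()])
    return (o+d*dep.reshape(-1,1)).reshape(480,640,3)
def tri(i1,p1,i2,p2):
    o1,d1=ray(i1,[p1]);o2,d2=ray(i2,[p2]);d1,d2=d1[0],d2[0]
    s=np.linalg.lstsq(np.c_[d1,-d2],o2-o1,rcond=None)[0]
    a,b=o1+s[0]*d1,o2+s[1]*d2
    return (a+b)/2,np.linalg.norm(a-b)
def proj(info,P):
    T=np.array(info["world_to_cam"]);K=np.array([[info["fx"],0,info["cx"]],[0,info["fy"],info["cy"]],[0,0,1]])
    return cv2.projectPoints(np.array(P,float).reshape(-1,1,3),cv2.Rodrigues(T[:3,:3])[0],T[:3,3],K,np.array(info["dist_coeffs"]))[0][:,0]
E
python3 - <<'E'
from h import *
t=cv2.imread("pics/top0.png");s=cv2.imread("pics/side0.png")
def c(im,x,y,w,h,W,H):return cv2.resize(im[y:y+h,x:x+w],(W,H),interpolation=cv2.INTER_CUBIC)
a=np.vstack([np.hstack([c(t,298,200,90,90,400,300*4//3)[:300*4//3],c(t,150,195,90,90,400,400)])[:, :],np.hstack([c(s,298,225,80,40,400,200),c(s,215,280,80,40,400,200)])])
cv2.imwrite("pics/crop1.png",a)
ct=cloud(cams.camera_info("top"),np.load("top0.npy"));cs=cloud(cams.camera_info("side"),np.load("side0.npy"))
for n,cl,im in(("top",ct,t),("side",cs,s)):
    hsv=cv2.cvtColor(im,cv2.COLOR_BGR2HSV);X,Y,Z=cl[...,0],cl[...,1],cl[...,2]
    b=(hsv[...,0]>100)&(hsv[...,0]<125)&(hsv[...,1]>150)&(X<.75)&(X>.2)
    P=cl[b&(Z>.02)&(Z<.04)][:,:2].astype(np.float32);print(n,"tray",cv2.minAreaRect(P), "z",np.percentile(cl[b][:,2],[5,50,95]))
    y=(hsv[...,0]>20)&(hsv[...,0]<30)&(hsv[...,1]>180)&(hsv[...,2]>100)&(np.hypot(X-.55,Y+.02)<.15)
    P=cl[y&(Z>.046)&(Z<.054)][:,:2].astype(np.float32);print("housing top",cv2.minEnclosingCircle(P),"n",len(P))
    w=(np.hypot(X-.53,Y-.25)<.1)&(Z>.069)&(Z<.078)&(hsv[...,0]<20)
    P=cl[w][:,:2].astype(np.float32);print("stand",cv2.minAreaRect(P),np.median(cl[w][:,2]))
    r=((hsv[...,0]<4)|(hsv[...,0]>176))&(hsv[...,1]>180)&(Z>.085)&(Z<.16)&(X<.75)&(abs(Y-.25)<.12)
    P=cl[r];print("handle",P.mean(0),P.min(0),P.max(0)); P=P[P[:,2]>P[:,2].max()-.006];print(" top",P.mean(0))
E
```

```text
top tray ((0.5055668950080872, -0.2981662154197693), (0.20308570563793182, 0.16266271471977234), 16.211904525756836) z [0.00331953 0.00620059 0.0290042 ]
housing top ((0.5383147597312927, 0.009212332777678967), 0.06163693591952324) n 1488
stand ((0.5173718333244324, 0.2839750647544861), (0.08122225850820541, 0.08870582282543182), 68.553955078125) 0.07459935302881304
handle [0.51726032 0.28326388 0.12860551] [0.50873188 0.27486451 0.10264727] [0.5258541  0.29235614 0.13257639]
 top [0.51756591 0.28371945 0.12934227]
side tray ((0.5702854990959167, -0.735209584236145), (0.17931678891181946, 1.083864450454712), 5.972867488861084) z [0.00329012 0.00735069 0.02816713]
housing top ((0.536471426486969, 0.012809309177100658), 0.06230723857879639) n 748
stand ((0.5171806216239929, 0.28572791814804077), (0.0802365392446518, 0.09505517035722733), 68.35762786865234) 0.07428605613106964
handle [0.51316601 0.28954691 0.1117857 ] [0.5069933  0.27771449 0.08506351] [0.52564174 0.29692224 0.13166871]
 top [0.51586403 0.28748952 0.12903726]
```

View pics/crop1.png

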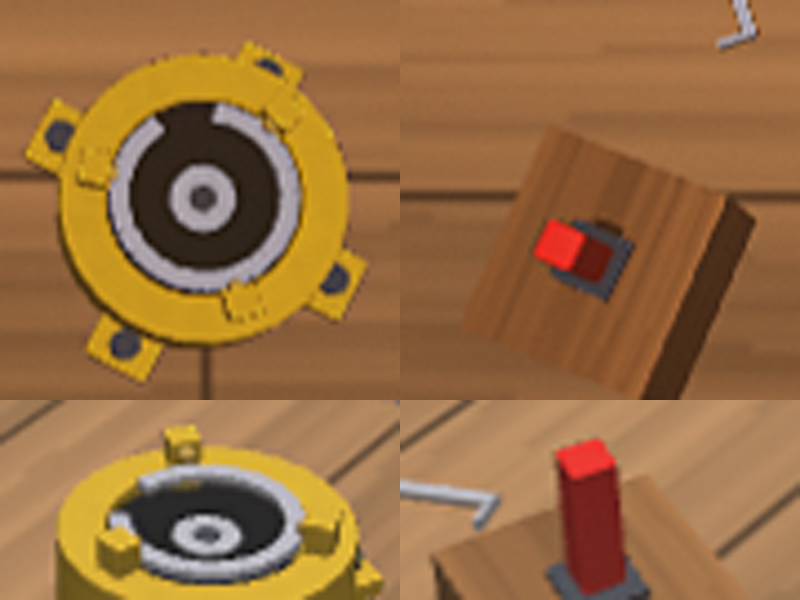

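The crop confirms three things. The gap of the middle-sized ring is near crop (188,115), with lugs at (97,167), (278,115) and (243,302), so housing yaw is about 20°. The slot shows at (605,225), on the +x side of the flange, so stand yaw is about -21.5°. The upright red pick is the right one. I'll look at the housing with the wrist camera on the way.

The rows are not in the units I measure in: shifts go in shares of 50 cm and turns go in shares of 180 degrees. I convert before sending: 490 mm / 500 = 0.98, -115 mm / 500 = -0.23, -0.757 rad / 3.1416 = -0.241.

Emit:
arm_command([
  [[0.98,-0.664,-0.23,0,0,-0.241,-1],[0.98,-0.664,-0.23,0,0,-0.241,-1],[0.98,-0.664,-0.23,0,0,-0.241,-1],[0.98,-0.664,-0.23,0,0,-0.241,-1],[0.98,-0.664,-0.23,0,0,-0.241,-1],[0.98,-0.664,-0.23,0,0,-0.241,-1],[0.98,-0.664,-0.23,0,0,-0.241,-1],[0.98,-0.664,-0.23,0,0,-0.241,-1],[0.98,-0.664,-0.23,0,0,-0.241,-1],[0.98,-0.664,-0.23,0,0,-0.241,-1],[0.98,-0.664,-0.23,0,0,-0.241,-1],[0.98,-0.664,-0.23,0,0,-0.241,-1]],
])

```text
time_s: 1.3
ee_pos: [0.5353, 0.0104, 0.3201]
eef_rot: [-3.141, 0.0, 1.196]
force: [0.4, -1.0, 1.0]
grip_width: 0.0939
grip_force: 0.0
```

Emit:
arm_command([
  [[0,0,0,0,0,0,-1],[0,0,0,0,0,0,-1]],
])

```text
time_s: 1.5
ee_pos: [0.5347, 0.009, 0.3192]
eef_rot: [-3.141, 0.001, 1.198]
force: [0.0, -0.5, -0.5]
grip_width: 0.0942
grip_force: 0.0
```

```bash
cat >> h.py <<'E'
from scipy.spatial.transform import Rotation as Ro
def obs():
    o=ctrl.get_obs();print("t",round(o["time_s"],2),"p",np.round(o["ee_pos"],4),"rpy",np.round(o["eef_rot"],4),"F",np.round(o["force"],2),"M",np.round(o["moment"],3),"w",round(float(o["grip_width"]),4),"gf",round(float(o["grip_force"]),1));return o
def go(pos,yaw,o=None):
    o=o or obs();R=Ro.from_euler("xyz",o["eef_rot"]);T=Ro.from_euler("xyz",[np.pi,0,yaw])
    print("shift mm",np.round(R.inv().apply(np.array(pos)-o["ee_pos"])*1000,1),"turn",np.round((R.inv()*T).as_rotvec(),4))
def snap(n,name):
    o=obs();i=cams.camera_info(n);p,d=cams.camera(n);cv2.imwrite(f"pics/{name}.png",p);return i,p,cloud(i,d),d
E
python3 - <<'E'
from h import *
i,p,c,d=snap("wrist","w1")
T=np.array(i["world_to_cam"]);print("cam",-T[:3,:3].T@T[:3,3],T[2,:3],i["fx"],i["cx"],i["cy"],i["dist_coeffs"])
np.savez("w1.npz",p=p,c=c,d=d)
ct=cloud(cams.camera_info("top"),np.load("top0.npy"));t=cv2.imread("pics/top0.png")
hsv=cv2.cvtColor(t,cv2.COLOR_BGR2HSV)
m=(ct[...,0]<.65)&(ct[...,0]>.38)&(abs(ct[...,1]+.3)<.12)&(ct[...,2]>.015)&(ct[...,2]<.035)&(hsv[...,0]>100)&(hsv[...,0]<125)
print(cv2.minAreaRect(ct[m][:,:2].astype(np.float32)))
m=(np.hypot(ct[...,0]-.506,ct[...,1]+.298)<.04);print("floor z",np.median(ct[m][:,2]))
E
```

```text
t 1.5 p [0.5347 0.009  0.3192] rpy [-3.1405e+00  5.0000e-04  1.1977e+00] F [ 0.03 -0.46 -0.54] M [-0.034 -0.072  0.01 ] w 0.0942 gf 0.0
cam [0.56460692 0.08620663 0.49878815] [-0.1040604  -0.26391516 -0.95891617] 349.30116568797115 322.8588175301883 244.72986392113495 [0.00709964 0.         0.         0.         0.        ]
((0.506645917892456, -0.2977508306503296), (0.20079770684242249, 0.16287077963352203), 16.218984603881836)
floor z 0.00580528122638263
```

View pics/w1.png

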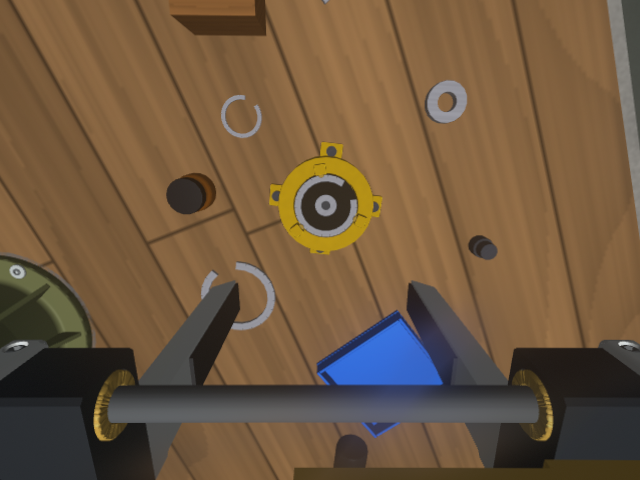

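The wrist view shows the housing at (325,205), the gap facing upper right at about (352,187), and the stand at the top edge. The wrist camera is clear of the fingers, so I'll fit the housing and ring from it and from the top view.

```bash
cat > fit.py <<'E'
from h import *
def circ(P):
    A=np.c_[2*P[:,:2],np.ones(len(P))];s=np.linalg.lstsq(A,(P[:,:2]**2).sum(1),rcond=None)[0];return s[:2],np.sqrt(s[2]+s[:2]@s[:2])
def fit(p,c):
    hsv=cv2.cvtColor(p,cv2.COLOR_BGR2HSV);X,Y,Z=c[...,0],c[...,1],c[...,2]
    near=np.hypot(X-.537,Y-.011)<.1
    y=(hsv[...,0]>18)&(hsv[...,0]<32)&(hsv[...,1]>150)&near&(Z>.045)&(Z<.056)
    ce,r=cv2.minEnclosingCircle(c[y][:,:2].astype(np.float32));print("housing",np.round(ce,4),r,"z",np.median(c[y][:,2]))
    l=(hsv[...,0]>18)&(hsv[...,0]<32)&(hsv[...,1]>150)&near&(Z>.061)&(Z<.072)
    n,lab,st,cen=cv2.connectedComponentsWithStats(l.astype(np.uint8))
    for k in range(1,n):
        if st[k,4]>4:
            q=c[lab==k].mean(0)-[*ce,0];print(" lug",st[k,4],np.round(np.hypot(*q[:2]),4),np.round(np.degrees(np.arctan2(q[1],q[0])),1),q[2])
    Rr=np.hypot(X-ce[0],Y-ce[1])
    g=(hsv[...,1]<60)&(hsv[...,2]>90)&(Z>.047)&(Z<.060)&(Rr>.027)&(Rr<.045)
    P=c[g];cc,r=circ(P);a=np.degrees(np.arctan2(P[:,1]-cc[1],P[:,0]-cc[0]));a=np.sort(a);gap=np.diff(np.r_[a,a[0]+360]);k=gap.argmax()
    print("ring",cc,"meanr",r,"outer",cv2.minEnclosingCircle(P[:,:2].astype(np.float32)),"z",np.median(P[:,2]),"ends",a[k],a[k]+gap[k],"mid",a[k]+gap[k]/2,"w",gap[k],len(P))
E
python3 - <<'E'
from fit import *
z=np.load("w1.npz");fit(z["p"],z["c"])
fit(cv2.imread("pics/top0.png"),cloud(cams.camera_info("top"),np.load("top0.npy")))
fit(cv2.imread("pics/side0.png"),cloud(cams.camera_info("side"),np.load("side0.npy")))
E
```

```text
housing [0.538  0.0114] 0.061853110790252686 z 0.05017742503738204
 lug 126 0.0474 77.0 0.0650664999122938
 lug 117 0.0473 -42.7 0.06493934121293447
 lug 115 0.0469 -163.1 0.0649120553382405
ring [0.53816034 0.01100969] meanr 0.03623548135034689 outer ((0.5380533933639526, 0.010011311620473862), 0.04110030084848404) z 0.05418355393835178 ends -7.384074874593738 32.0573103883509 mid 12.33661775687858 w 39.441385262944635 956
housing [0.5381 0.0093] 0.06179696321487427 z 0.05045306482214379
 lug 56 0.0472 -42.7 0.06508929561762662
 lug 54 0.0475 77.5 0.06497757551666299
 lug 56 0.0477 -163.0 0.0650522511568075
ring [0.53857602 0.00927368] meanr 0.0362130835685195 outer ((0.5395277738571167, 0.008927877061069012), 0.041164252907037735) z 0.05454467908616739 ends -7.739275190929368 32.34307815168977 mid 12.301901480380199 w 40.082353342619136 442
housing [0.5374 0.0109] 0.06377663463354111 z 0.050549227655591555
 lug 32 0.0465 -40.9 0.06504797166465341
 lug 35 0.0471 -164.7 0.06468364449183979
 lug 37 0.0502 77.4 0.06455221257687145
ring [0.53793743 0.01211205] meanr 0.03604711759130645 outer ((0.5383549332618713, 0.012334822677075863), 0.041398029774427414) z 0.05428570950069861 ends -6.929269841734372 25.783853307738692 mid 9.42729173300216 w 32.71312314947306 270
```

Scaled: 250 mm / 500 = 0.5, -117 mm / 500 = -0.234.

Emit:
arm_command([
  [[0.5,-0.234,0.138,0,0,0,-1],[0.5,-0.234,0.138,0,0,0,-1],[0.5,-0.234,0.138,0,0,0,-1],[0.5,-0.234,0.138,0,0,0,-1],[0.5,-0.234,0.138,0,0,0,-1],[0.5,-0.234,0.138,0,0,0,-1],[0.5,-0.234,0.138,0,0,0,-1],[0.5,-0.234,0.138,0,0,0,-1],[0.5,-0.234,0.138,0,0,0,-1]],
])

```text
time_s: 2.45
ee_pos: [0.5179, 0.2822, 0.2513]
eef_rot: [3.141, -0.0, 1.194]
force: [0.4, 0.3, -1.4]
grip_width: 0.094
grip_force: 0.0
```

```bash
python3 - <<'E'
from h import *
i,p,c,d=snap("wrist","w2");np.savez("w2.npz",p=p,c=c,d=d)
hsv=cv2.cvtColor(p,cv2.COLOR_BGR2HSV);X,Y,Z=c[...,0],c[...,1],c[...,2]
near=np.hypot(X-.517,Y-.285)<.08
w=near&(Z>.069)&(Z<.078);print("stand",cv2.minAreaRect(c[w][:,:2].astype(np.float32)),np.median(c[w][:,2]))
r=((hsv[...,0]<4)|(hsv[...,0]>176))&(hsv[...,1]>150)&near
q=c[r&(Z>.125)];print("handle top",q.mean(0),cv2.minAreaRect(q[:,:2].astype(np.float32)),len(q))
f=near&(Z>.0765)&(Z<.083);print("flange",cv2.minAreaRect(c[f][:,:2].astype(np.float32)),f.sum())
print(p[Z>-1][:0], np.round(proj(i,[[.517,.285,.129]]),0))
E
```

```text
t 2.45 p [0.5179 0.2822 0.2513] rpy [ 3.1411e+00 -2.0000e-04  1.1938e+00] F [ 0.44  0.27 -1.44] M [ 0.031 -0.034  0.019] w 0.094 gf 0.0
stand ((0.5168039202690125, 0.28587841987609863), (0.0802234560251236, 0.09015335142612457), 68.2071533203125) 0.0742531279356117
handle top [0.51721078 0.28598843 0.1291296 ] ((0.5172944068908691, 0.286085307598114), (0.014865884557366371, 0.014438707381486893), 68.1197738647461) 272
flange ((0.5115960836410522, 0.28578636050224304), (0.06495072692632675, 0.07152474671602249), 60.93862533569336) 309
[] [[321. 235.]]
```

View pics/w2.png

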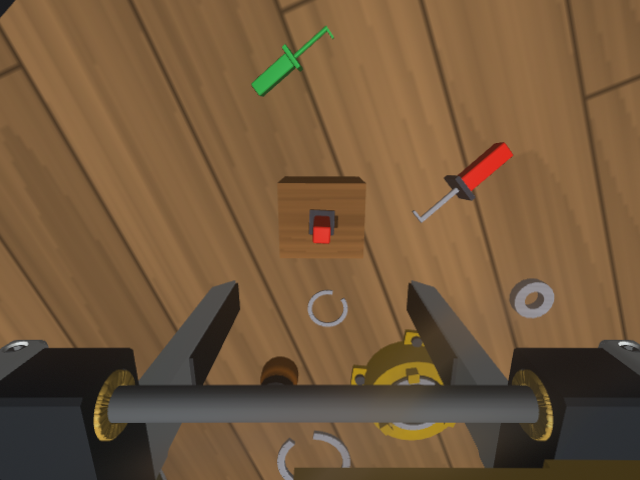

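The wrist view shows the handle top at (321,236), the stand at (321,218) and the slot to the right of the flange at (337,222), which is pick +x. The handle height of 129 mm matches the text. Descending to grasp.

Scaled: 163 mm / 500 = 0.326, 150 mm / 500 = 0.3.

Emit:
arm_command([
  [[0.006,-0.004,0.08,0,0,0,-1],[0.006,-0.004,0.16,0,0,0,-1],[0.006,-0.004,0.24,0,0,0,-1],[0.006,-0.004,0.3,0,0,0,-1],[0.006,-0.004,0.326,0,0,0,-1],[0.006,-0.004,0.326,0,0,0,-1],[0.006,-0.004,0.326,0,0,0,1],[0.006,-0.004,0.326,0,0,0,1],[0.006,-0.004,0.326,0,0,0,1],[0.006,-0.004,0.326,0,0,0,1],[0.006,-0.004,0.326,0,0,0,1],[0.006,-0.004,0.326,0,0,0,1]],
], squeeze=50)

```text
time_s: 3.7
ee_pos: [0.5167, 0.2874, 0.0881]
eef_rot: [3.141, -0.0, 1.196]
force: [-0.1, 0.0, 0.2]
grip_width: 0.0495
grip_force: 0.0
```

```bash
python3 -c "
from h import *
obs()"
```

```text
t 3.7 p [0.5167 0.2874 0.0881] rpy [ 3.1415e+00 -2.0000e-04  1.1959e+00] F [-0.13  0.05  0.22] M [-0.083 -0.128 -0.073] w 0.0495 gf 0.0
```

Scaled: -1 mm / 500 = -0.002.

Emit:
arm_command([
  [[-0.002,0,0,0,0,0,1],[-0.002,0,0,0,0,0,1],[-0.002,0,0,0,0,0,1],[-0.002,0,0,0,0,0,1],[-0.002,0,0,0,0,0,1],[-0.002,0,0,0,0,0,1],[-0.002,0,0,0,0,0,1],[-0.002,0,0,0,0,0,1]],
])

```text
time_s: 4.5
ee_pos: [0.5163, 0.2864, 0.0879]
eef_rot: [3.142, -0.0, 1.196]
force: [0.7, 0.0, -0.2]
grip_width: 0.0156
grip_force: 50.0
```

```bash
python3 -c "
from h import *
obs()"
```

```text
t 4.5 p [0.5163 0.2864 0.0879] rpy [ 3.1415 -0.      1.1958] F [ 0.74  0.05 -0.17] M [ 0.027 -0.158  0.017] w 0.0156 gf 50.0
```

Scaled: -233 mm / 500 = -0.466, -220 mm / 500 = -0.44, -1.038 rad / 3.1416 = -0.3304.

Emit:
arm_command([
  [[0,0,-0.05,0,0,0,1],[0,0,-0.12,0,0,0,1],[0,0,-0.19,0,0,0,1],[0,0,-0.19,0,0,0,1],[-0.08,0.044,-0.19,0,0,-0.0446,1],[-0.16,0.09,-0.19,0,0,-0.0891,1],[-0.24,0.134,-0.19,0,0,-0.1337,1],[-0.32,0.18,-0.19,0,0,-0.1783,1],[-0.39,0.22,-0.19,0,0,-0.2228,1],[-0.44,0.246,-0.19,0,0,-0.2674,1],[-0.466,0.26,-0.19,0,0,-0.3119,1],[-0.466,0.26,-0.19,0,0,-0.3304,1]],
])

```text
time_s: 5.7
ee_pos: [0.5517, 0.02, 0.1818]
eef_rot: [-3.14, -0.001, 2.237]
force: [0.7, 1.0, -1.0]
grip_width: 0.0156
grip_force: 50.0
```

Emit:
arm_command([
  [[0,0,0,0,0,0,1],[0,0,0,0,0,0,1]],
])

```text
time_s: 5.9
ee_pos: [0.5517, 0.0222, 0.1823]
eef_rot: [-3.141, -0.001, 2.232]
force: [-0.3, 0.3, 0.3]
grip_width: 0.0156
grip_force: 50.0
```

```bash
python3 - <<'E'
from h import *
i,p,c,d=snap("side","s2");o=ctrl.get_obs()
np.savez("s2.npz",p=p,c=c)
X,Y,Z=c[...,0],c[...,1],c[...,2]
m=(np.hypot(X-.5524,Y-.0219)<.03)&(Z>.075)&(Z<.166);q=c[m]
print(m.sum(),"min z",np.sort(q[:,2])[:10].round(4))
for z in np.arange(.08,.165,.01):
    s=q[(q[:,2]>=z)&(q[:,2]<z+.01)]
    if len(s):print(round(z,3),s.mean(0).round(4),len(s))
u=proj(i,[[.5524,.0219,.11]])[0].astype(int);print(u)
x,y=u;cv2.imwrite("pics/s2c.png",cv2.resize(p[y-70:y+80,x-100:x+100],(800,600),interpolation=cv2.INTER_CUBIC));print(x-100,y-70)
E
```

```text
t 5.9 p [0.5517 0.0222 0.1823] rpy [-3.1409e+00 -6.0000e-04  2.2320e+00] F [-0.29  0.26  0.28] M [-0.026 -0.132 -0.061] w 0.0156 gf 50.0
73 min z [0.1086 0.1091 0.11   0.11   0.11   0.1102 0.1105 0.1105 0.1106 0.111 ]
0.1 [0.5561 0.0233 0.1088] 2
0.11 [0.5535 0.0241 0.1138] 21
0.12 [0.5517 0.0231 0.1251] 12
0.13 [0.5521 0.0232 0.1344] 13
0.14 [0.5513 0.0231 0.144 ] 11
0.15 [0.5509 0.0235 0.1555] 10
0.16 [0.5516 0.0227 0.1625] 4
[330 224]
230 154
```

View pics/s2c.png

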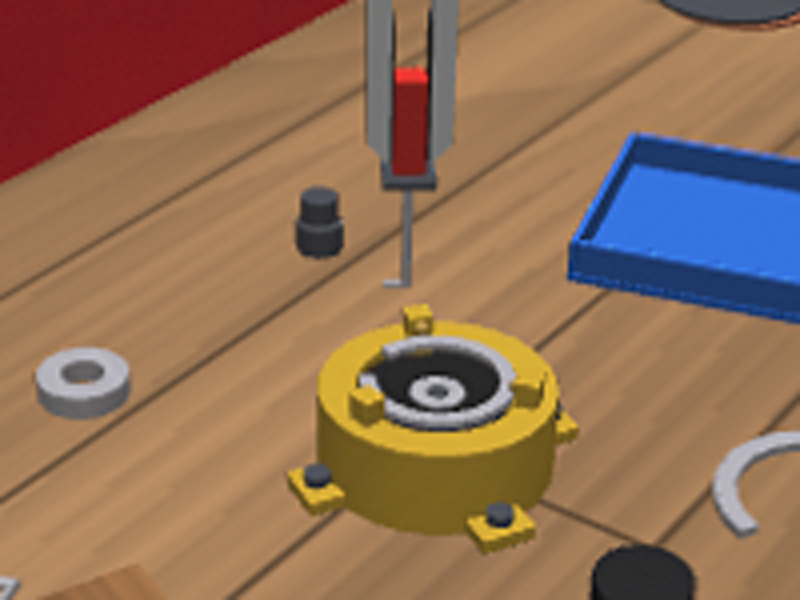

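The crop shows the toe tip at (386,284) and the shank foot at (408,286), with the toe pointing toward ring end a at crop (372,380). Depth puts the toe underside at about 0.1085 m, so the reach is about 60 mm. I'll go down into the bore to just above the seal.

Emit:
arm_command([
  [[0,0,0.03,0,0,0,1],[0,0,0.06,0,0,0,1],[0,0,0.09,0,0,0,1],[0,0,0.106,0,0,0,1],[0,0,0.112,0,0,0,1],[0,0,0.116,0,0,0,1],[0,0,0.116,0,0,0,1],[0,0,0.116,0,0,0,1]],
])

```text
time_s: 6.75
ee_pos: [0.5521, 0.022, 0.1254]
eef_rot: [3.141, 0.001, 2.234]
force: [0.4, -0.6, -0.5]
grip_width: 0.0157
grip_force: 50.0
```

```bash
python3 - <<'E'
from h import *
i,p,c,d=snap("side","s3");obs()
x,y=332,240;cv2.imwrite("pics/s3c.png",cv2.resize(p[y-30:y+40,x-50:x+50],(800,560),interpolation=cv2.INTER_CUBIC))
E
```

```text
t 6.75 p [0.5521 0.022  0.1254] rpy [3.1409e+00 5.0000e-04 2.2337e+00] F [ 0.39 -0.64 -0.5 ] M [-0.021 -0.082 -0.015] w 0.0157 gf 50.0
t 6.8 p [0.5521 0.022  0.1254] rpy [3.1409e+00 5.0000e-04 2.2337e+00] F [ 0.49 -0.73 -1.32] M [ 0.008 -0.134  0.006] w 0.0159 gf 50.0
```

View pics/s3c.png

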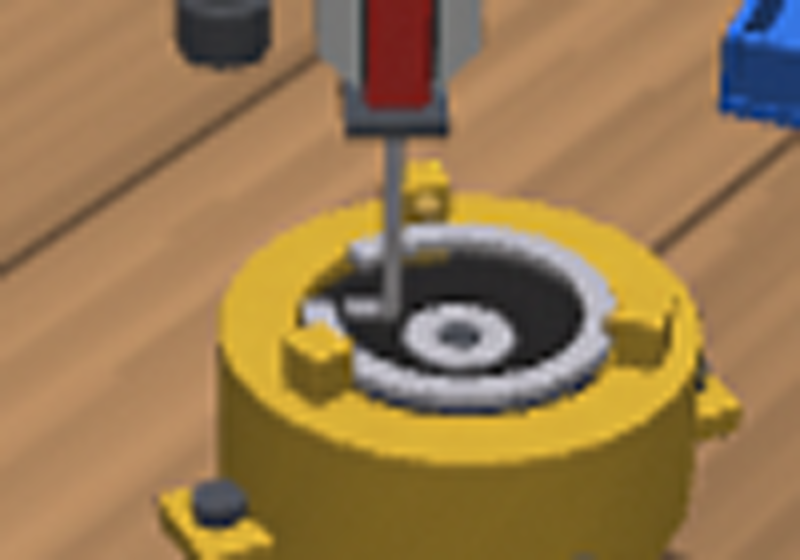

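The crop shows the toe tip at (348,303) and ring end a's top face around (305–335,300–320). The toe is almost level with the ring top, so I can back-project both and compare their tangential offset.

```bash
python3 - <<'E'
from h import *
i=cams.camera_info("side")
f=lambda x,y:(282+(x+.5)/8-.5,210+(y+.5)/8-.5)
C=np.array([.5382,.0108]);Cs=np.array([.5379,.0121])
def show(n,px,z):
    P=at_z(i,[f(*px)],z)[0];q=P[:2]-Cs;print(n,P.round(4),"r",np.hypot(*q).round(4),"ang",np.degrees(np.arctan2(q[1],q[0])).round(1))
show("end outer",(303,306),.054);show("end inner",(330,301),.054)
show("toe tip",(347,303),.0525);show("toe heel/shank foot",(392,312),.0515)
for nm,cc in(("avg",C),("side",Cs)):
  for a in(32.3,37,42):
    P=np.array([[cc[0]+r*np.cos(np.radians(a)),cc[1]+r*np.sin(np.radians(a)),.054] for r in(.032,.036,.04)])
    print(nm,a,((proj(i,P)-[282,210])*8).round(0).tolist())
P=[[.5521+11.5e-3*np.cos(np.radians(38)),.022+11.5e-3*np.sin(np.radians(38)),.0535],[.5521,.022,.0515]]
print("toe pred",((proj(i,P)-[282,210])*8).round(0).tolist())
E
```

```text
end outer [0.5716 0.0337 0.054 ] r 0.04 ang 32.6
end inner [0.5675 0.0277 0.054 ] r 0.0334 ang 27.8
toe tip [0.5647 0.024  0.0525] r 0.0294 ang 23.9
toe heel/shank foot [0.554  0.0193 0.0515] r 0.0176 ang 24.1
avg 32.3 [[333.0, 301.0], [317.0, 300.0], [302.0, 299.0]]
avg 37 [[333.0, 306.0], [317.0, 306.0], [301.0, 306.0]]
avg 42 [[334.0, 312.0], [318.0, 313.0], [302.0, 314.0]]
side 32.3 [[331.0, 303.0], [315.0, 303.0], [300.0, 302.0]]
side 37 [[331.0, 309.0], [315.0, 309.0], [299.0, 309.0]]
side 42 [[332.0, 315.0], [316.0, 316.0], [300.0, 317.0]]
toe pred [[343.0, 310.0], [388.0, 316.0]]
```

Scaled: 4 mm / 500 = 0.008, 3.5 mm / 500 = 0.007.

Emit:
arm_command([
  [[0.005,0,0,0,0,0,1],[0.005,0,0.003,0,0,0,1],[0.005,0,0.006,0,0,0,1],[0.005,0,0.007,0,0,0,1],[0.005,0,0.008,0,0,0,1],[0.005,0,0.008,0,0,0,1],[0.005,0,0.008,0,0,0,1]],
])

```text
time_s: 7.5
ee_pos: [0.5504, 0.024, 0.1209]
eef_rot: [-3.142, -0.0, 2.234]
force: [0.0, -0.4, -1.3]
grip_width: 0.0156
grip_force: 50.0
```

Scaled: 0.5 mm / 500 = 0.001, 0.25 mm / 500 = 0.0005.

Emit:
arm_command([
  [[0,0,0.0005,0,0,0,1],[0,0,0.001,0,0,0,1],[0,0,0.001,0,0,0,1]],
])

```text
time_s: 7.8
ee_pos: [0.5504, 0.024, 0.1203]
eef_rot: [-3.142, -0.0, 2.234]
force: [-0.0, 0.7, -0.5]
grip_width: 0.0156
grip_force: 50.0
```

Scaled: 0.5 mm / 500 = 0.001, 0.25 mm / 500 = 0.0005.

Emit:
arm_command([
  [[0,0,0.0005,0,0,0,1],[0,0,0.001,0,0,0,1],[0,0,0.001,0,0,0,1]],
])

```text
time_s: 8.1
ee_pos: [0.5503, 0.024, 0.1199]
eef_rot: [-3.142, -0.0, 2.234]
force: [-0.6, -0.4, -1.1]
grip_width: 0.0155
grip_force: 50.0
```

Baseline is about -0.9 N with no contact yet, so I continue in 0.5 mm steps.

Scaled: 0.5 mm / 500 = 0.001, 0.25 mm / 500 = 0.0005.

Emit:
arm_command([
  [[0,0,0.0005,0,0,0,1],[0,0,0.001,0,0,0,1],[0,0,0.001,0,0,0,1]],
])

```text
time_s: 8.4
ee_pos: [0.5503, 0.024, 0.1193]
eef_rot: [-3.142, -0.0, 2.234]
force: [-0.3, -0.4, -1.2]
grip_width: 0.0157
grip_force: 50.0
```

Scaled: 0.4 mm / 500 = 0.0008, 0.2 mm / 500 = 0.0004.

Emit:
arm_command([
  [[0,0,0.0004,0,0,0,1],[0,0,0.0008,0,0,0,1],[0,0,0.0008,0,0,0,1]],
])

```text
time_s: 8.7
ee_pos: [0.5504, 0.024, 0.119]
eef_rot: [-3.142, 0.0, 2.234]
force: [0.5, 0.2, -1.2]
grip_width: 0.0158
grip_force: 50.0
```

Scaled: 0.4 mm / 500 = 0.0008, 0.2 mm / 500 = 0.0004.

Emit:
arm_command([
  [[0,0,0.0004,0,0,0,1],[0,0,0.0008,0,0,0,1],[0,0,0.0008,0,0,0,1]],
])

```text
time_s: 9.0
ee_pos: [0.5504, 0.024, 0.1186]
eef_rot: [-3.142, -0.0, 2.234]
force: [0.0, 0.5, -1.9]
grip_width: 0.0156
grip_force: 50.0
```

Scaled: 0.4 mm / 500 = 0.0008, 0.2 mm / 500 = 0.0004.

Emit:
arm_command([
  [[0,0,0.0004,0,0,0,1],[0,0,0.0008,0,0,0,1],[0,0,0.0008,0,0,0,1]],
])

```text
time_s: 9.3
ee_pos: [0.5503, 0.024, 0.1181]
eef_rot: [-3.142, -0.0, 2.234]
force: [-0.1, -0.2, -1.7]
grip_width: 0.0157
grip_force: 50.0
```

Scaled: 0.4 mm / 500 = 0.0008, 0.2 mm / 500 = 0.0004.

Emit:
arm_command([
  [[0,0,0.0004,0,0,0,1],[0,0,0.0008,0,0,0,1],[0,0,0.0008,0,0,0,1]],
])

```text
time_s: 9.6
ee_pos: [0.5504, 0.024, 0.1179]
eef_rot: [3.142, 0.0, 2.234]
force: [0.1, 0.0, 1.5]
grip_width: 0.0157
grip_force: 50.0
```

Scaled: 0.4 mm / 500 = 0.0008, 0.2 mm / 500 = 0.0004.

Emit:
arm_command([
  [[0,0,0.0004,0,0,0,1],[0,0,0.0008,0,0,0,1],[0,0,0.0008,0,0,0,1]],
])

```text
time_s: 9.9
ee_pos: [0.5504, 0.024, 0.1176]
eef_rot: [3.141, 0.0, 2.234]
force: [-0.3, -0.4, 2.1]
grip_width: 0.0153
grip_force: 50.0
```

Contact felt at about 3 N on the seal. I'll raise 0.8 mm, then slide the toe outward under the end.

Scaled: 4 mm / 500 = 0.008, 3 mm / 500 = 0.006.

Emit:
arm_command([
  [[0,0,-0.0008,0,0,0,1],[0,0,-0.0016,0,0,0,1],[0,0.002,-0.0016,0,0,0,1],[0,0.004,-0.0016,0,0,0,1],[0,0.006,-0.0016,0,0,0,1],[0,0.008,-0.0016,0,0,0,1],[0,0.008,-0.0016,0,0,0,1]],
])

```text
time_s: 10.6
ee_pos: [0.5536, 0.0265, 0.1181]
eef_rot: [-3.142, -0.0, 2.234]
force: [-0.1, -0.4, -1.2]
grip_width: 0.0155
grip_force: 50.0
```

Emit:
arm_command([
  [[0,0.002,0,0,0,0,1],[0,0.004,0,0,0,0,1],[0,0.006,0,0,0,0,1],[0,0.008,0,0,0,0,1],[0,0.01,0,0,0,0,1],[0,0.01,0,0,0,0,1],[0,0.01,0,0,0,0,1]],
])

```text
time_s: 11.3
ee_pos: [0.5575, 0.0295, 0.1182]
eef_rot: [-3.142, 0.0, 2.234]
force: [-0.3, 0.4, -1.8]
grip_width: 0.0158
grip_force: 50.0
```

```bash
python3 - <<'E'
from h import *
i,p,c,d=snap("side","s4");obs()
x,y=332,240;cv2.imwrite("pics/s4c.png",cv2.resize(p[y-30:y+40,x-50:x+50],(800,560),interpolation=cv2.INTER_CUBIC))
E
```

```text
t 11.3 p [0.5575 0.0295 0.1182] rpy [-3.1415  0.      2.2338] F [-0.28  0.44 -1.84] M [ 0.006 -0.09  -0.002] w 0.0158 gf 50.0
t 11.35 p [0.5575 0.0295 0.1182] rpy [3.1416 0.     2.2338] F [-0.68  0.67 -1.15] M [-0.029 -0.089 -0.007] w 0.0157 gf 50.0
```

View pics/s4c.png

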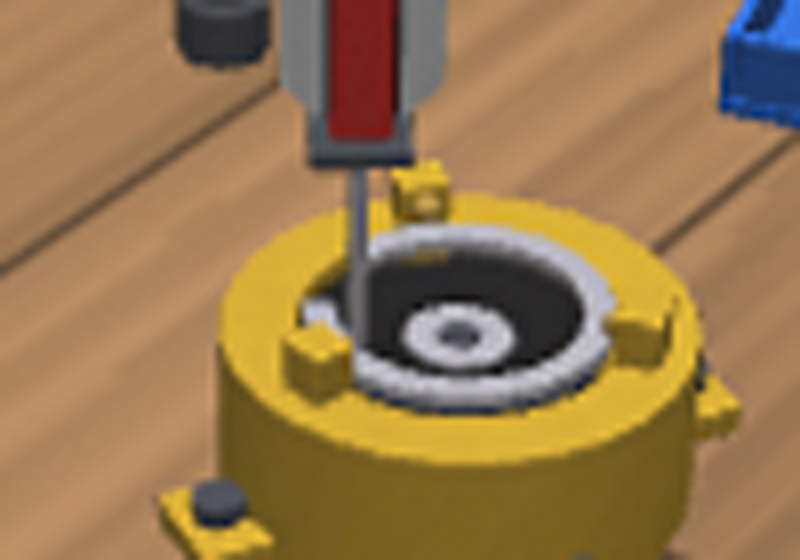

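The toe is hidden under the ring beside end a, and the shank at (357,330) stands just inside the ring. No forces show. Now easing up slowly.

Scaled: -3 mm / 500 = -0.006, -2.5 mm / 500 = -0.005.

Emit:
arm_command([
  [[0,0,-0.001,0,0,0,1],[0,0,-0.002,0,0,0,1],[0,0,-0.003,0,0,0,1],[0,0,-0.004,0,0,0,1],[0,0,-0.005,0,0,0,1],[0,0,-0.006,0,0,0,1]],
])

```text
time_s: 11.95
ee_pos: [0.5575, 0.0295, 0.1212]
eef_rot: [3.142, -0.0, 2.234]
force: [0.2, 0.7, -1.9]
grip_width: 0.0157
grip_force: 50.0
```

Scaled: -2 mm / 500 = -0.004, -1.5 mm / 500 = -0.003.

Emit:
arm_command([
  [[0,0,-0.001,0,0,0,1],[0,0,-0.002,0,0,0,1],[0,0,-0.003,0,0,0,1],[0,0,-0.004,0,0,0,1]],
])

```text
time_s: 12.35
ee_pos: [0.5573, 0.0296, 0.1228]
eef_rot: [-3.141, -0.0, 2.234]
force: [0.4, 0.3, -6.8]
grip_width: 0.0158
grip_force: 50.0
```

Scaled: -2 mm / 500 = -0.004, -1.5 mm / 500 = -0.003.

Emit:
arm_command([
  [[0,0,-0.001,0,0,0,1],[0,0,-0.002,0,0,0,1],[0,0,-0.003,0,0,0,1],[0,0,-0.004,0,0,0,1]],
])

```text
time_s: 12.75
ee_pos: [0.5571, 0.0294, 0.1251]
eef_rot: [-3.141, -0.0, 2.234]
force: [-1.5, -1.5, -4.6]
grip_width: 0.0159
grip_force: 50.0
```

Scaled: -2 mm / 500 = -0.004, -1.5 mm / 500 = -0.003.

Emit:
arm_command([
  [[0,0,-0.001,0,0,0,1],[0,0,-0.002,0,0,0,1],[0,0,-0.003,0,0,0,1],[0,0,-0.004,0,0,0,1]],
])

```text
time_s: 13.15
ee_pos: [0.5575, 0.0295, 0.1273]
eef_rot: [3.141, 0.0, 2.234]
force: [-1.8, -1.0, -3.5]
grip_width: 0.0162
grip_force: 50.0
```

Scaled: -2 mm / 500 = -0.004, -1.5 mm / 500 = -0.003.

Emit:
arm_command([
  [[0,0,-0.001,0,0,0,1],[0,0,-0.002,0,0,0,1],[0,0,-0.003,0,0,0,1],[0,0,-0.004,0,0,0,1]],
])

```text
time_s: 13.55
ee_pos: [0.5577, 0.0296, 0.1295]
eef_rot: [3.141, 0.0, 2.234]
force: [0.4, 0.6, -2.8]
grip_width: 0.0158
grip_force: 50.0
```

Scaled: -1 mm / 500 = -0.002, -0.5 mm / 500 = -0.001.

Emit:
arm_command([
  [[0,0,-0.001,0,0,0,1],[0,0,-0.002,0,0,0,1],[0,0,-0.002,0,0,0,1]],
])

```text
time_s: 13.85
ee_pos: [0.5576, 0.0295, 0.1303]
eef_rot: [3.141, 0.0, 2.234]
force: [-0.5, 1.0, -1.2]
grip_width: 0.0159
grip_force: 50.0
```

```bash
cat > rz.py <<'E'
from h import *
def ringz(n,name):
    i,p,c,d=snap(n,name)
    hsv=cv2.cvtColor(p,cv2.COLOR_BGR2HSV);X,Y,Z=c[...,0]-.5382,c[...,1]-.011,c[...,2]
    R=np.hypot(X,Y);A=np.degrees(np.arctan2(Y,X))
    g=(hsv[...,1]<60)&(hsv[...,2]>90)&(Z>.046)&(Z<.085)&(R>.030)&(R<.043)
    for a in range(-180,180,20):
        m=g&(A>=a)&(A<a+20)
        if m.sum()>3:print(a+10,np.round(np.percentile(Z[m],[50,90])*1000,1),m.sum(),end=" | ")
    print();return i,p,c
E
python3 -c "
from rz import *
ringz('side','s5');ringz('top','t5')"
```

```text
t 13.85 p [0.5576 0.0295 0.1303] rpy [3.1414e+00 2.0000e-04 2.2338e+00] F [-0.54  0.96 -1.2 ] M [ 0.029 -0.19  -0.032] w 0.0159 gf 50.0
-170 [56.2 58. ] 13 | -150 [54.  54.8] 7 | -130 [53.  54.1] 14 | -110 [51.4 52.7] 10 | -90 [51.1 53. ] 18 | -70 [52.1 53.7] 16 | -50 [54.1 55.8] 17 | -30 [56.5 58.1] 15 | -10 [58.8 59.9] 6 | 30 [63.7 64.2] 4 | 50 [65.3 65.9] 12 | 70 [65.9 67.2] 17 | 90 [65.3 66.9] 18 | 110 [64.6 65.7] 22 | 130 [63.1 64.2] 21 | 150 [60.8 61.8] 19 | 170 [58.4 60.1] 17 | 
t 13.9 p [0.5575 0.0295 0.1303] rpy [3.1414e+00 1.0000e-04 2.2338e+00] F [-1.07 -0.13 -1.17] M [-0.034 -0.183  0.011] w 0.0158 gf 50.0
```

Ring top at 70° is about 66 mm, so the underside is 12 mm above the face, and the force has dropped. I'll add 1 mm for certainty, then lower and see whether the ring stays.

Scaled: -1.2 mm / 500 = -0.0024, -0.8 mm / 500 = -0.0016.

Emit:
arm_command([
  [[0,0,-0.0008,0,0,0,1],[0,0,-0.0016,0,0,0,1],[0,0,-0.0024,0,0,0,1],[0,0,-0.0024,0,0,0,1]],
])

```text
time_s: 14.35
ee_pos: [0.5575, 0.0295, 0.1314]
eef_rot: [-3.142, 0.0, 2.234]
force: [-0.6, 0.2, -0.8]
grip_width: 0.0154
grip_force: 50.0
```

Emit:
arm_command([
  [[0,0,0.0014,0,0,0,1],[0,0,0.0028,0,0,0,1],[0,0,0.0042,0,0,0,1],[0,0,0.0056,0,0,0,1],[0,0,0.007,0,0,0,1],[0,0,0.0084,0,0,0,1],[0,0,0.01,0,0,0,1],[0,0,0.01,0,0,0,1]],
])

```text
time_s: 15.15
ee_pos: [0.5574, 0.0295, 0.1263]
eef_rot: [-3.141, -0.0, 2.234]
force: [0.3, -0.4, -0.8]
grip_width: 0.0157
grip_force: 50.0
```

```bash
python3 -c "
from rz import *
ringz('side','s6')"
```

```text
t 15.15 p [0.5574 0.0295 0.1263] rpy [-3.1414e+00 -1.0000e-04  2.2338e+00] F [ 0.32 -0.45 -0.82] M [ 0.034 -0.103  0.003] w 0.0157 gf 50.0
-170 [56.2 56.8] 12 | -150 [54.3 55. ] 9 | -130 [52.5 54.6] 10 | -110 [52.  52.9] 15 | -90 [52.1 53.1] 16 | -70 [52.7 54.3] 19 | -50 [54.1 55.9] 16 | -30 [55.7 58.4] 18 | -10 [57.4 59.3] 9 | 30 [62.6 63.4] 5 | 50 [63.5 64.3] 15 | 70 [64.1 64.6] 17 | 90 [63.4 64.6] 19 | 110 [63.1 64.4] 20 | 130 [61.5 63.2] 22 | 150 [59.8 61.8] 22 | 170 [58.1 59.9] 17 |
```

The ring stays propped by itself, with end a about 8–9 mm up and no load on the pick. I'll withdraw the toe and carry the pick back.

Scaled: 190 mm / 500 = 0.38, 155 mm / 500 = 0.31, 0.7 rad / 3.1416 = 0.2228.

Emit:
arm_command([
  [[0,-0.006,0,0,0,0,1],[0,-0.012,0,0,0,0,1],[0,-0.018,0,0,0,0,1],[0,-0.024,0,0,0,0,1],[0,-0.024,-0.01,0,0,0,1],[0,-0.024,-0.06,0,0,0,1],[0,-0.024,-0.114,0,0,0,1],[0.07,0.02,-0.12,0,0,0.0446,1],[0.15,0.07,-0.12,0,0,0.0891,1],[0.23,0.12,-0.12,0,0,0.1337,1],[0.31,0.164,-0.12,0,0,0.1783,1],[0.38,0.208,-0.12,0,0,0.2228,1]],
])

```text
time_s: 16.4
ee_pos: [0.522, 0.2445, 0.187]
eef_rot: [3.141, -0.0, 1.531]
force: [0.4, -0.1, -0.6]
grip_width: 0.0156
grip_force: 50.0
```

```bash
python3 -c "
from h import *
go([.5163,.2864,.186],1.1958)"
```

```text
t 16.4 p [0.522  0.2445 0.187 ] rpy [ 3.1411e+00 -3.0000e-04  1.5306e+00] F [ 0.37 -0.06 -0.63] M [-0.02  -0.144 -0.015] w 0.0156 gf 50.0
shift mm [41.7 -7.4  1. ] turn [ 5.000e-04 -3.000e-04  3.348e-01]
```

Scaled: 41.5 mm / 500 = 0.083, 30 mm / 500 = 0.06, 0.335 rad / 3.1416 = 0.1066.

Emit:
arm_command([
  [[0.028,-0.006,0,0,0,0.0446,1],[0.06,-0.012,0,0,0,0.0891,1],[0.083,-0.015,0,0,0,0.1066,1],[0.083,-0.015,0,0,0,0.1066,1],[0.083,-0.015,0,0,0,0.1066,1]],
])

```text
time_s: 16.9
ee_pos: [0.5166, 0.284, 0.1866]
eef_rot: [3.141, 0.0, 1.204]
force: [0.0, -0.3, -0.5]
grip_width: 0.0156
grip_force: 50.0
```

```bash
python3 - <<'E'
from h import *
go([.5163,.2864,.089],1.1958)
i,p,c,d=snap("side","s7")
q=c[(np.hypot(c[...,0]-.5163,c[...,1]-.2864)<.03)&(c[...,2]>.09)&(c[...,2]<.165)]
for z in np.arange(.1,.165,.01):
    s=q[(q[:,2]>=z)&(q[:,2]<z+.01)]
    if len(s):print(round(z,3),s.mean(0).round(4),len(s))
E
```

```text
t 16.9 p [0.5166 0.284  0.1866] rpy [3.1415 0.     1.2035] F [ 0.01 -0.31 -0.53] M [-0.04  -0.046  0.   ] w 0.0156 gf 50.0
shift mm [ 2.1 -1.1 97.6] turn [0.0001 0.     0.0077]
t 16.9 p [0.5166 0.284  0.1866] rpy [3.1415 0.     1.2035] F [ 0.01 -0.31 -0.53] M [-0.04  -0.046  0.   ] w 0.0156 gf 50.0
0.11 [0.5188 0.2835 0.1162] 17
0.12 [0.5154 0.2853 0.1248] 15
0.13 [0.515  0.2849 0.1354] 18
0.14 [0.5156 0.2848 0.1445] 16
0.15 [0.5154 0.2844 0.1553] 19
0.16 [0.516  0.284  0.1619] 8
```

Scaled: 97.5 mm / 500 = 0.195, 96 mm / 500 = 0.192, 0.008 rad / 3.1416 = 0.0025.

Emit:
arm_command([
  [[0.004,-0.002,0.02,0,0,0.0025,1],[0.004,-0.002,0.06,0,0,0.0025,1],[0.004,-0.002,0.1,0,0,0.0025,1],[0.004,-0.002,0.14,0,0,0.0025,1],[0.004,-0.002,0.17,0,0,0.0025,1],[0.004,-0.002,0.186,0,0,0.0025,1],[0.004,-0.002,0.192,0,0,0.0025,1],[0.004,-0.002,0.195,0,0,0.0025,1],[0.004,-0.002,0.195,0,0,0.0025,1]],
])

```text
time_s: 17.85
ee_pos: [0.5166, 0.2866, 0.0894]
eef_rot: [3.141, -0.001, 1.193]
force: [0.2, 0.1, -0.1]
grip_width: 0.0161
grip_force: 50.0
```

Scaled: 0.8 mm / 500 = 0.0016, 0.4 mm / 500 = 0.0008.

Emit:
arm_command([
  [[0,0,0.0008,0,0,0,1],[0,0,0.0016,0,0,0,1],[0,0,0.0016,0,0,0,1]],
])

```text
time_s: 18.15
ee_pos: [0.5164, 0.2865, 0.0883]
eef_rot: [3.141, -0.0, 1.193]
force: [-0.2, -0.2, -1.5]
grip_width: 0.0154
grip_force: 50.0
```

Scaled: 0.6 mm / 500 = 0.0012, 0.3 mm / 500 = 0.0006.

Emit:
arm_command([
  [[0,0,0.0006,0,0,0,1],[0,0,0.0012,0,0,0,1],[0,0,0.0012,0,0,0,1]],
])

```text
time_s: 18.45
ee_pos: [0.5164, 0.2866, 0.0879]
eef_rot: [3.141, -0.0, 1.193]
force: [-1.4, -0.7, 5.3]
grip_width: 0.0157
grip_force: 50.0
```

```bash
python3 -c "
from h import *
obs()"
```

```text
t 18.45 p [0.5164 0.2866 0.0879] rpy [ 3.1413e+00 -3.0000e-04  1.1933e+00] F [-1.43 -0.7   5.28] M [-0.219  0.36  -0.02 ] w 0.0157 gf 50.0
```

Flange seated. Releasing, rising, and going toward the ring.

Scaled: -120 mm / 500 = -0.24, -85 mm / 500 = -0.17.

Emit:
arm_command([
  [[0,0,0,0,0,0,-1],[0,0,0,0,0,0,-1],[0,0,0,0,0,0,-1],[0,0,0,0,0,0,-1],[0,0,0,0,0,0,-1],[0,0,0,0,0,0,-1],[0,0,-0.03,0,0,0,-1],[0,0,-0.09,0,0,0,-1],[0,0,-0.17,0,0,0,-1],[0,0,-0.24,0,0,0,-1],[0,0,-0.24,0,0,0,-1]],
])

```text
time_s: 19.55
ee_pos: [0.5178, 0.2873, 0.2139]
eef_rot: [3.135, -0.007, 1.193]
force: [0.2, 0.1, 0.7]
grip_width: 0.0941
grip_force: 0.0
```

```bash
python3 - <<'E'
from rz import *
go([.5627,.0373,.15],np.radians(137))
i,p,c=ringz('side','s8')
hsv=cv2.cvtColor(p,cv2.COLOR_BGR2HSV)
r=((hsv[...,0]<4)|(hsv[...,0]>176))&(hsv[...,1]>150)&(np.hypot(c[...,0]-.517,c[...,1]-.286)<.05)&(c[...,2]>.125);print("handle top",c[r].mean(0),r.sum())
X,Y,Z=c[...,0],c[...,1],c[...,2];R=np.hypot(X-.5382,Y-.011)
g=(hsv[...,1]<60)&(hsv[...,2]>90)&(Z>.046)&(Z<.07)&(R>.028)&(R<.044)
P=c[g];n=np.linalg.lstsq(np.c_[P[:,:2]-[.5382,.011],np.ones(len(P))],P[:,2],rcond=None)[0];print("plane",n,"tilt deg",np.degrees(np.hypot(n[0],n[1])),"dir",np.degrees(np.arctan2(n[1],n[0])), "center",cv2.minEnclosingCircle(P[:,:2].astype(np.float32)))
E
```

```text
t 19.55 p [0.5178 0.2873 0.2139] rpy [ 3.1355 -0.0066  1.1933] F [0.22 0.13 0.66] M [-0.046 -0.054  0.035] w 0.0941 gf 0.0
shift mm [-216.3  133.5   63.3] turn [ 0.0093 -0.0022 -1.1978]
t 19.55 p [0.5178 0.2873 0.2139] rpy [ 3.1355 -0.0066  1.1933] F [0.22 0.13 0.66] M [-0.046 -0.054  0.035] w 0.0941 gf 0.0
-170 [56.6 57.4] 13 | -150 [55.4 55.7] 6 | -130 [52.8 54.3] 14 | -110 [52.6 53.7] 14 | -90 [51.8 53.2] 16 | -70 [52.5 54.9] 18 | -50 [53.7 55.8] 17 | -30 [56.8 58.1] 15 | -10 [57.5 59.6] 13 | 30 [62.5 63.9] 6 | 50 [64.1 64.5] 14 | 70 [64.1 64.7] 13 | 90 [63.5 65.3] 21 | 110 [63.1 63.8] 21 | 130 [61.4 63.2] 21 | 150 [60.  61.6] 18 | 170 [58.2 59.4] 18 | 
handle top [0.5120221  0.28724865 0.19573707] 108
plane [0.02918609 0.16113394 0.05778725] tilt deg 9.382518415288171 dir 79.7333594396134 center ((0.5387448072433472, 0.010313334874808788), 0.04264639690518379)
```

```bash
python3 - <<'E'
from h import *
obs()
for n in("side","top"):
    i=cams.camera_info(n);p,d=cams.camera(n);c=cloud(i,d);hsv=cv2.cvtColor(p,cv2.COLOR_BGR2HSV)
    r=((hsv[...,0]<4)|(hsv[...,0]>176))&(hsv[...,1]>150)&(np.hypot(c[...,0]-.517,c[...,1]-.286)<.06)
    P=c[r]
    for z in np.arange(.07,.3,.01):
        s=P[(P[:,2]>=z)&(P[:,2]<z+.01)]
        if len(s):print(n,round(z,3),s.mean(0).round(4),len(s))
    if n=="side":
        u=proj(i,[[.517,.286,.14]])[0].astype(int);x,y=u;cv2.imwrite("pics/s9c.png",cv2.resize(p[y-75:y+75,x-100:x+100],(800,600)))
E
```

```text
t 19.6 p [0.5171 0.2869 0.2109] rpy [ 3.138  -0.0038  1.1933] F [-0.31  0.52 -0.1 ] M [-0.062 -0.011  0.018] w 0.094 gf 0.0
side 0.08 [0.5107 0.2901 0.086 ] 40
side 0.09 [0.5107 0.2908 0.0955] 55
side 0.1 [0.5111 0.2905 0.1051] 51
side 0.11 [0.5107 0.2908 0.115 ] 53
side 0.12 [0.513  0.2888 0.1265] 96
side 0.13 [0.5153 0.2882 0.1304] 15
top 0.07 [0.5125 0.2882 0.0794] 5
top 0.08 [0.5141 0.2781 0.087 ] 6
top 0.09 [0.5113 0.2788 0.0959] 2
top 0.1 [0.5138 0.2779 0.105 ] 7
top 0.11 [0.5142 0.2776 0.1136] 4
top 0.12 [0.516  0.2829 0.1279] 63
top 0.13 [0.516  0.284  0.1308] 25
```

View pics/s9c.png

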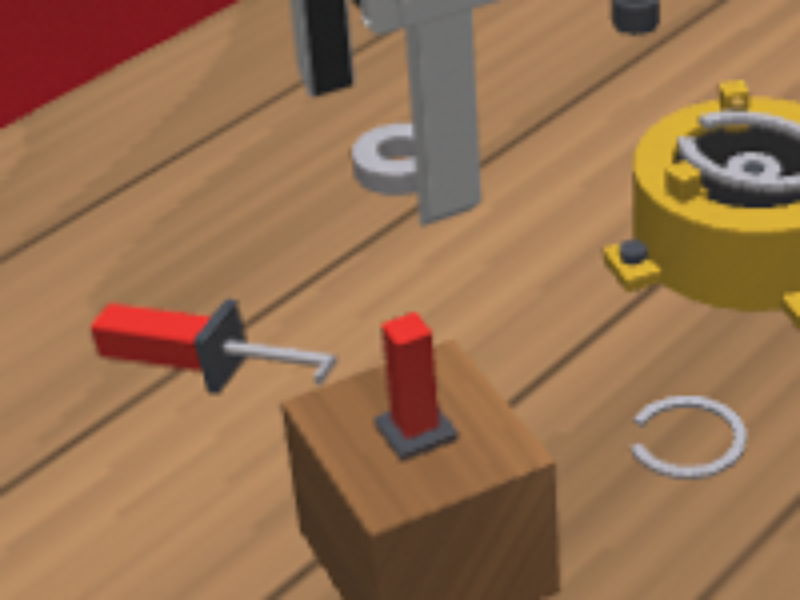

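The crop shows the pick upright in the stand at (410,375) with its flange flat on the block, and the ring propped up in the housing. Moving over the raised side.

Scaled: -216 mm / 500 = -0.432, 133 mm / 500 = 0.266, -1.198 rad / 3.1416 = -0.3813.

Emit:
arm_command([
  [[-0.08,0.05,0,0,0,-0.0446,0.25],[-0.16,0.1,0,0,0,-0.0891,0.25],[-0.24,0.15,0,0,0,-0.1337,0.25],[-0.32,0.2,0.04,0,0,-0.1783,0.25],[-0.38,0.236,0.08,0,0,-0.2228,0.25],[-0.42,0.26,0.116,0,0,-0.2674,0.25],[-0.432,0.266,0.116,0,0,-0.3119,0.25],[-0.432,0.266,0.116,0,0,-0.3565,0.25],[-0.432,0.266,0.116,0,0,-0.3813,0.25],[-0.432,0.266,0.116,0,0,-0.3813,0.25],[-0.432,0.266,0.116,0,0,-0.3813,0.25]],
], squeeze=50)

```text
time_s: 20.8
ee_pos: [0.56, 0.0367, 0.1488]
eef_rot: [-3.141, -0.001, 2.389]
force: [0.1, -0.2, -1.1]
grip_width: 0.035
grip_force: 0.0
```

```bash
python3 - <<'E'
from fit import *
go([.5627,.0373,.053],np.radians(137))
i,p,c,d=snap("wrist","w3");cv2.imwrite("pics/w3c.png",cv2.resize(p[180:400,160:480],(800,550)))
fit(p,c)
E
```

```text
t 20.8 p [0.56   0.0367 0.1488] rpy [-3.1407e+00 -1.0000e-03  2.3887e+00] F [ 0.11 -0.21 -1.1 ] M [-0.025 -0.139  0.003] w 0.035 gf 0.0
shift mm [-1.7  2.4 95.8] turn [-0.0009 -0.001  -0.0024]
t 20.8 p [0.56   0.0367 0.1488] rpy [-3.1407e+00 -1.0000e-03  2.3887e+00] F [ 0.11 -0.21 -1.1 ] M [-0.025 -0.139  0.003] w 0.035 gf 0.0
housing [0.5378 0.0108] 0.061956003308296204 z 0.05028720270337822
 lug 327 0.047 -163.6 0.0648122428716042
 lug 321 0.0475 77.6 0.06487651001222706
ring [0.53746345 0.00957597] meanr 0.03589363674961712 outer ((0.5389593839645386, 0.00930168479681015), 0.0416785292327404) z 0.05418288711610891 ends 43.90914631886883 129.5212218142454 mid 86.7151840665571 w 85.61207549537656 1195
```

Scaled: 95 mm / 500 = 0.19, -1.5 mm / 500 = -0.003.

Emit:
arm_command([
  [[-0.003,0.0044,0.06,0,0,0,0.25],[-0.003,0.0044,0.12,0,0,0,0.25],[-0.003,0.0044,0.15,0,0,0,0.25],[-0.003,0.0044,0.17,0,0,0,0.25],[-0.003,0.0044,0.182,0,0,0,0.25],[-0.003,0.0044,0.188,0,0,0,0.25],[-0.003,0.0044,0.19,0,0,0,0.25],[-0.003,0.0044,0.19,0,0,0,0.25]],
])

```text
time_s: 21.65
ee_pos: [0.5632, 0.0373, 0.055]
eef_rot: [3.141, 0.001, 2.391]
force: [0.3, -0.1, -0.7]
grip_width: 0.0354
grip_force: 0.0
```

```bash
python3 -c "
from h import *
go([.5627,.0373,.053],np.radians(137))"
```

```text
t 21.65 p [0.5632 0.0373 0.055 ] rpy [3.141e+00 6.000e-04 2.391e+00] F [ 0.28 -0.1  -0.67] M [-0.018 -0.126  0.025] w 0.0354 gf 0.0
shift mm [ 0.4 -0.3  2. ] turn [ 0.0006  0.0006 -0.0001]
```

Tip at 55 mm. Going down 1.5 mm more, then closing.

Scaled: 1.6 mm / 500 = 0.0032, 0.8 mm / 500 = 0.0016.

Emit:
arm_command([
  [[0,0,0.0016,0,0,0,0.25],[0,0,0.0032,0,0,0,0.25],[0,0,0.0032,0,0,0,1],[0,0,0.0032,0,0,0,1],[0,0,0.0032,0,0,0,1],[0,0,0.0032,0,0,0,1],[0,0,0.0032,0,0,0,1],[0,0,0.0032,0,0,0,1],[0,0,0.0032,0,0,0,1]],
], squeeze=50)

```text
time_s: 22.55
ee_pos: [0.5628, 0.0368, 0.053]
eef_rot: [-3.141, 0.0, 2.391]
force: [-1.5, -5.0, 2.6]
grip_width: 0.0066
grip_force: 49.4
```

```bash
python3 -c "
from h import *
obs()"
```

```text
t 22.55 p [0.5628 0.0368 0.053 ] rpy [-3.1408e+00  1.0000e-04  2.3913e+00] F [-1.45 -4.97  2.6 ] M [-0.865  0.421  0.111] w 0.0066 gf 49.4
```

Scaled: -4 mm / 500 = -0.008, -3.2 mm / 500 = -0.0064.

Emit:
arm_command([
  [[0,0,-0.0016,0,0,0,1],[0,0,-0.0032,0,0,0,1],[0,0,-0.0048,0,0,0,1],[0,0,-0.0064,0,0,0,1],[0,0,-0.008,0,0,0,1]],
])

```text
time_s: 23.05
ee_pos: [0.5629, 0.0374, 0.0568]
eef_rot: [3.142, -0.0, 2.391]
force: [0.8, -0.6, -1.5]
grip_width: 0.0069
grip_force: 49.5
```

Scaled: -4 mm / 500 = -0.008, -3.2 mm / 500 = -0.0064.

Emit:
arm_command([
  [[0,0,-0.0016,0,0,0,1],[0,0,-0.0032,0,0,0,1],[0,0,-0.0048,0,0,0,1],[0,0,-0.0064,0,0,0,1],[0,0,-0.008,0,0,0,1]],
])

```text
time_s: 23.55
ee_pos: [0.5627, 0.0374, 0.0608]
eef_rot: [-3.141, -0.0, 2.391]
force: [0.6, 1.7, -4.3]
grip_width: 0.0067
grip_force: 49.6
```

```bash
python3 -c "
from rz import *
ringz('side','s10')"
```

```text
t 23.55 p [0.5627 0.0374 0.0608] rpy [-3.1415e+00 -5.0000e-04  2.3912e+00] F [ 0.57  1.74 -4.32] M [ 0.522 -0.003  0.005] w 0.0067 gf 49.6
-170 [57.6 58.3] 12 | -150 [55.4 56. ] 7 | -130 [53.4 54.1] 8 | -110 [52.8 54.2] 8 | -90 [53.3 54.3] 9 | -70 [54.2 55.3] 12 | -50 [57.  57.7] 11 | -30 [58.6 60.7] 14 | 50 [71.6 74.2] 15 | 70 [72.9 77.8] 23 | 90 [71.9 73.3] 20 | 110 [70.  71.9] 26 | 130 [67.  68.7] 23 | 150 [64.2 66. ] 17 | 170 [59.9 61.6] 16 |
```

The ring is held and rising with the fingers. Continuing slowly.

Scaled: -4.8 mm / 500 = -0.0096, -4 mm / 500 = -0.008.

Emit:
arm_command([
  [[0,0,-0.0016,0,0,0,1],[0,0,-0.0032,0,0,0,1],[0,0,-0.0048,0,0,0,1],[0,0,-0.0064,0,0,0,1],[0,0,-0.008,0,0,0,1],[0,0,-0.0096,0,0,0,1]],
])

```text
time_s: 24.2
ee_pos: [0.5629, 0.0373, 0.0658]
eef_rot: [3.142, 0.0, 2.391]
force: [-0.9, 3.0, -1.4]
grip_width: 0.0066
grip_force: 50.6
```

Scaled: -4.8 mm / 500 = -0.0096, -4 mm / 500 = -0.008.

Emit:
arm_command([
  [[0,0,-0.0016,0,0,0,1],[0,0,-0.0032,0,0,0,1],[0,0,-0.0048,0,0,0,1],[0,0,-0.0064,0,0,0,1],[0,0,-0.008,0,0,0,1],[0,0,-0.0096,0,0,0,1]],
])

```text
time_s: 24.8
ee_pos: [0.5632, 0.0372, 0.0707]
eef_rot: [3.141, 0.001, 2.391]
force: [1.7, -0.8, -1.2]
grip_width: 0.0068
grip_force: 50.6
```

Scaled: -4.8 mm / 500 = -0.0096, -4 mm / 500 = -0.008.

Emit:
arm_command([
  [[0,0,-0.0016,0,0,0,1],[0,0,-0.0032,0,0,0,1],[0,0,-0.0048,0,0,0,1],[0,0,-0.0064,0,0,0,1],[0,0,-0.008,0,0,0,1],[0,0,-0.0096,0,0,0,1]],
])

```text
time_s: 25.4
ee_pos: [0.5629, 0.0373, 0.0753]
eef_rot: [-3.142, -0.0, 2.391]
force: [-0.9, 0.5, -1.1]
grip_width: 0.0068
grip_force: 50.6
```

```bash
python3 -c "
from rz import *
ringz('side','s11')"
```

```text
t 25.4 p [0.5629 0.0373 0.0753] rpy [-3.1415e+00 -1.0000e-04  2.3912e+00] F [-0.87  0.47 -1.13] M [ 0.035 -0.093 -0.039] w 0.0068 gf 50.6
-170 [68.2 69.4] 11 | -150 [66.8 67.3] 8 | -130 [65.1 66.7] 8 | -110 [66.  66.6] 7 | -90 [66.  67.3] 11 | -70 [68.2 68.9] 12 | -50 [71.  73.4] 15 | -30 [73.5 75.9] 14 | 50 [83.4 84.7] 7 | 70 [83.4 84.6] 8 | 90 [84.1 84.7] 16 | 110 [81.4 83. ] 23 | 130 [77.8 80.5] 22 | 150 [74.5 77.2] 18 | 170 [70.8 72.7] 15 |
```

The ring is free: forces are nil and every part is above 61 mm. I'll fit its tilt and locate the tray centre using the rim corners from the top view: (443,228), (518,205), (543,278) and (468,302).

```bash
python3 - <<'E'
from h import *
z=cv2.imread("pics/s11.png")
i=cams.camera_info("top");P=at_z(i,[(443,228),(518,205),(543,278),(468,302)],.028)
print(P.round(4),P.mean(0).round(4),np.linalg.norm(np.roll(P,-1,0)-P,axis=1).round(3))
iS=cams.camera_info("side")
i,p,c,d=snap("side","s12");hsv=cv2.cvtColor(p,cv2.COLOR_BGR2HSV)
X,Y,Z=c[...,0],c[...,1],c[...,2];R=np.hypot(X-.538,Y-.011)
g=(hsv[...,1]<60)&(hsv[...,2]>90)&(Z>.058)&(Z<.09)&(R>.028)&(R<.044);Q=c[g]
for _ in range(3):
    n=np.linalg.lstsq(np.c_[Q[:,:2]-[.538,.011],np.ones(len(Q))],Q[:,2],rcond=None)[0]
    e=Q[:,2]-np.c_[Q[:,:2]-[.538,.011],np.ones(len(Q))]@n;Q=Q[abs(e)<.003]
phi=np.arctan2(n[1],n[0]);th=np.arctan(np.hypot(n[0],n[1]));print("tilt",np.degrees(th),"high dir",np.degrees(phi),"centre z",n[2],len(Q))
o=ctrl.get_obs();Rt=Ro.from_euler("xyz",o["eef_rot"])
w=.75*th*np.array([-np.sin(phi),np.cos(phi),0]);print("turn tool axes",Rt.inv().apply(w).round(3))
t=P.mean(0);off=np.array([.036*np.cos(np.radians(47)),.036*np.sin(np.radians(47))])
print("shift",(Rt.inv().apply(np.array([t[0]+off[0],t[1]+off[1],.115])-o["ee_pos"])*1000).round(1))
# tray check from the side
m=(hsv[...,0]>100)&(hsv[...,0]<125)&(hsv[...,1]>150)&(np.hypot(X-.506,Y+.298)<.12)&(Z>.024)&(Z<.033);print("side rim mean",cv2.minAreaRect(c[m][:,:2].astype(np.float32)))
E
```

```text
[[ 0.5741 -0.1893  0.028 ]
 [ 0.6218 -0.3451  0.028 ]
 [ 0.4755 -0.3862  0.028 ]
 [ 0.4299 -0.2325  0.028 ]] [ 0.5253 -0.2882  0.028 ] [0.163 0.152 0.16  0.151]
t 25.45 p [0.563  0.0373 0.0755] rpy [3.1415e+00 1.0000e-04 2.3912e+00] F [-0.36  0.29 -0.99] M [ 0.06  -0.13   0.071] w 0.0063 gf 50.6
tilt 16.441555338642374 high dir 61.363168824613346 centre z 0.07460704264707213 233
turn tool axes [ 0.208 -0.053 -0.   ]
shift [-194.5 -227.8  -39.6]
side rim mean ((0.5246495008468628, -0.2891232371330261), (0.15826722979545593, 0.16540078818798065), 16.14446449279785)
```

Both cameras agree on the tray centre, about (0.525,-0.289). Lift and carry.

Scaled: -228 mm / 500 = -0.456, -194 mm / 500 = -0.388, 0.208 rad / 3.1416 = 0.0662.

Emit:
arm_command([
  [[0,0,-0.024,0,0,0,1],[0,0,-0.06,0,0,0,1],[0,0,-0.1,0,0,0,1],[-0.03,-0.036,-0.12,0,0,0,1],[-0.08,-0.094,-0.12,0,0,0,1],[-0.13,-0.152,-0.12,0,0,0,1],[-0.18,-0.21,-0.12,0,0,0,1],[-0.23,-0.268,-0.12,0,0,0,1],[-0.28,-0.328,-0.12,0,0,0,1],[-0.33,-0.386,-0.12,0,0,0,1],[-0.368,-0.432,-0.1,0.0318,-0.008,0,1],[-0.388,-0.456,-0.08,0.0662,-0.0169,0,1]],
])

```text
time_s: 26.7
ee_pos: [0.549, -0.2652, 0.1167]
eef_rot: [-2.93, 0.056, 2.393]
force: [-0.8, -0.3, -1.0]
grip_width: 0.0065
grip_force: 50.6
```

Emit:
arm_command([
  [[0,0,0,0,0,0,1],[0,0,0,0,0,0,1],[0,0,0,0,0,0,1]],
])

```text
time_s: 27.0
ee_pos: [0.5496, -0.2613, 0.1163]
eef_rot: [-2.936, 0.053, 2.397]
force: [0.0, 0.6, -0.2]
grip_width: 0.0064
grip_force: 50.6
```

```bash
cat > rt.py <<'E'
from h import *
def rt(n,name,lo,hi):
    i,p,c,d=snap(n,name);hsv=cv2.cvtColor(p,cv2.COLOR_BGR2HSV)
    X,Y,Z=c[...,0],c[...,1],c[...,2]
    g=(hsv[...,1]<60)&(hsv[...,2]>90)&(np.hypot(X-.525,Y+.289)<.06)&(Z>lo)&(Z<hi);P=c[g]
    if len(P)<20:print("few",len(P));return
    C=P.mean(0)
    n=np.linalg.lstsq(np.c_[P[:,:2]-C[:2],np.ones(len(P))],P[:,2],rcond=None)[0]
    print("mean",C.round(4),"z",np.percentile(P[:,2],[2,50,98]).round(4),"tilt",np.degrees(np.arctan(np.hypot(*n[:2]))).round(1),"high",np.degrees(np.arctan2(n[1],n[0])).round(0),"circ",cv2.minEnclosingCircle(P[:,:2].astype(np.float32)),len(P))
E
python3 -c "
from rt import *
rt('top','t13',.09,.15);rt('side','s13',.09,.15)
o=ctrl.get_obs();print(Ro.from_euler('xyz',o['eef_rot']).inv().apply([0,0,-1]).round(4))"
```

```text
t 27.0 p [ 0.5496 -0.2613  0.1163] rpy [-2.9362  0.053   2.3968] F [ 0.03  0.57 -0.16] M [ 0.157 -0.176 -0.07 ] w 0.0064 gf 50.6
few 0
t 27.05 p [ 0.5496 -0.2614  0.1163] rpy [-2.9357  0.0532  2.3967] F [ 0.54 -0.61 -0.12] M [ 0.13  -0.161  0.014] w 0.0065 gf 50.6
mean [ 0.5283 -0.2705  0.1271] z [0.1181 0.1239 0.1486] tilt 11.3 high 46.0 circ ((0.5313385725021362, -0.27992844581604004), 0.04886075109243393) 251
[0.0533 0.2046 0.9774]
```

Scaled: 97.7 mm / 500 = 0.1954, 20.5 mm / 500 = 0.041.

Emit:
arm_command([
  [[0.0032,0.0122,0.0586,0,0,0,1],[0.0064,0.0246,0.1172,0,0,0,1],[0.0086,0.0328,0.1564,0,0,0,1],[0.0098,0.0376,0.18,0,0,0,1],[0.0104,0.04,0.1916,0,0,0,1],[0.0106,0.041,0.1954,0,0,0,1],[0.0106,0.041,0.1954,0,0,0,1],[0.0106,0.041,0.1954,0,0,0,1]],
])

```text
time_s: 27.9
ee_pos: [0.5497, -0.262, 0.0163]
eef_rot: [-2.934, 0.054, 2.397]
force: [-0.2, -0.8, -0.6]
grip_width: 0.0065
grip_force: 50.6
```

```bash
python3 -c "
from rt import *
rt('side','s14',.003,.04)"
```

```text
t 27.9 p [ 0.5497 -0.262   0.0163] rpy [-2.9339  0.0539  2.3967] F [-0.19 -0.81 -0.58] M [ 0.152 -0.23   0.02 ] w 0.0065 gf 50.6
mean [ 0.5257 -0.2723  0.0252] z [0.0184 0.0239 0.0393] tilt 7.5 high 50.0 circ ((0.5292186141014099, -0.27867400646209717), 0.04722503572702408) 190
```

Scaled: 6 mm / 500 = 0.012, 5 mm / 500 = 0.01.

Emit:
arm_command([
  [[0.0002,0.0008,0.004,0,0,0,1],[0.0004,0.0016,0.008,0,0,0,1],[0.0004,0.002,0.01,0,0,0,1],[0.0006,0.0024,0.012,0,0,0,1],[0.0006,0.0024,0.012,0,0,0,1]],
])

```text
time_s: 28.45
ee_pos: [0.5491, -0.2619, 0.009]
eef_rot: [-2.933, 0.052, 2.397]
force: [0.4, -0.4, -0.1]
grip_width: 0.0065
grip_force: 50.6
```

```bash
python3 -c "
from rt import *
rt('side','s15',.003,.03)"
```

```text
t 28.45 p [ 0.5491 -0.2619  0.009 ] rpy [-2.9333  0.0523  2.3967] F [ 0.39 -0.38 -0.07] M [ 0.091 -0.222 -0.031] w 0.0065 gf 50.6
mean [ 0.5229 -0.2739  0.0172] z [0.0107 0.0161 0.0279] tilt 6.0 high 50.0 circ ((0.5280579924583435, -0.27909865975379944), 0.04499064385890961) 182
```

Emit:
arm_command([
  [[0,-0.0004,-0.002,0,0,0,1],[0,-0.0004,-0.002,0,0,0,0.6],[0,-0.0004,-0.002,0,0,0,0.6],[0,-0.0004,-0.002,0,0,0,0.6],[0,-0.0004,-0.002,0,0,0,0.6]],
])

```text
time_s: 29.0
ee_pos: [0.5492, -0.2619, 0.0102]
eef_rot: [-2.933, 0.053, 2.397]
force: [-1.1, -0.1, 1.1]
grip_width: 0.0189
grip_force: 0.0
```

Scaled: -150 mm / 500 = -0.3, -100 mm / 500 = -0.2.

Emit:
arm_command([
  [[0,0,-0.004,0,0,0,0.6],[0,0,-0.012,0,0,0,0.6],[0,0,-0.028,0,0,0,0.6],[0,0,-0.06,0,0,0,0.6],[0,0,-0.12,0,0,0,0.6],[0,0,-0.2,0,0,0,0.6],[0,0,-0.3,0,0,0,0.6],[0,0,-0.3,0,0,0,0.6]],
])

```text
time_s: 29.8
ee_pos: [0.5675, -0.2336, 0.1652]
eef_rot: [-2.938, 0.063, 2.398]
force: [0.5, 0.2, -0.1]
grip_width: 0.0187
grip_force: 0.0
```

```bash
python3 -c "
from rt import *
rt('side','s16',.003,.03);rt('top','t16',.003,.03);rt('wrist','w16',.003,.03)
a=cv2.imread('pics/top0.png');b=cv2.imread('pics/t16.png');s=cv2.imread('pics/s16.png')
cv2.imwrite('pics/fin.png',np.vstack([np.hstack([cv2.resize(b,(400,300)),cv2.resize(s,(400,300))]),cv2.resize(s[160:280,290:450],(400,300))[:, :].repeat(1,0) if False else np.hstack([cv2.resize(s[175:295,295:455],(400,300)),cv2.resize(s[270:390,200:360],(400,300))])]))"
```

```text
t 29.8 p [ 0.5675 -0.2336  0.1652] rpy [-2.9379  0.0634  2.3978] F [ 0.54  0.16 -0.13] M [ 0.139 -0.163 -0.053] w 0.0187 gf 0.0
mean [ 0.5204 -0.2872  0.0094] z [0.0063 0.0094 0.0122] tilt 0.4 high 119.0 circ ((0.5234642624855042, -0.28767019510269165), 0.04200367256999016) 144
t 29.85 p [ 0.5661 -0.2336  0.1615] rpy [-2.9362  0.0593  2.3976] F [-0.01 -0.3  -0.92] M [ 0.116 -0.201 -0.046] w 0.0188 gf 0.0
mean [ 0.5375 -0.2552  0.0093] z [0.006  0.0094 0.012 ] tilt 2.8 high 82.0 circ ((0.5361765623092651, -0.25510403513908386), 0.018618060275912285) 65
t 29.9 p [ 0.5651 -0.2336  0.1588] rpy [-2.9346  0.0554  2.3973] F [-0.74 -0.47 -0.93] M [ 0.106 -0.166 -0.045] w 0.019 gf 0.0
mean [ 0.5192 -0.2855  0.0093] z [0.0075 0.0093 0.0107] tilt 0.1 high 63.0 circ ((0.5236920714378357, -0.2867284119129181), 0.040158435702323914) 1413
```

View pics/fin.png

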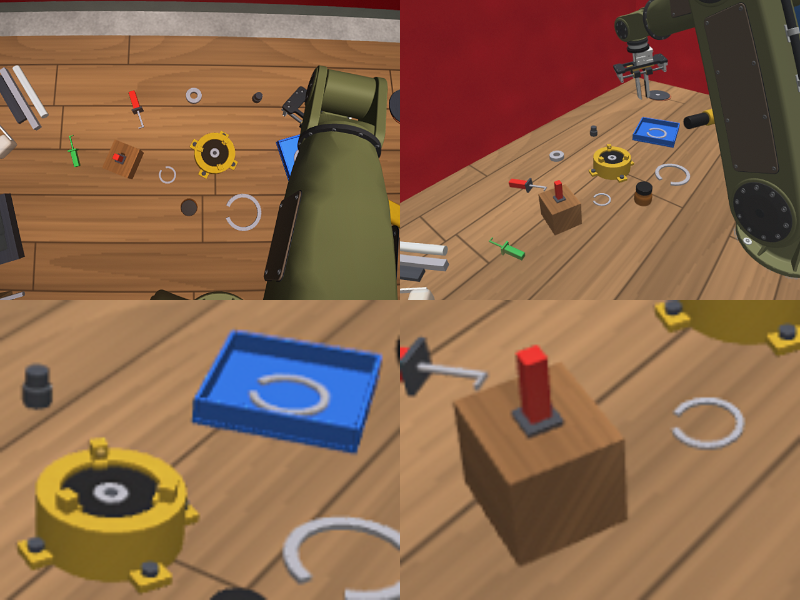

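The ring lies flat in the tray at crop (290,395), with a tilt of 0.1° and its top at 9.3 mm. The pick is in its stand at (538,385), the housing is empty, and the jar, bearing and socket look where they were. The robot is clear.

```bash
python3 -c "
from station import ctrl
print(ctrl.hand_in())"
```

```text
the job is handed in; nothing more can be done
None
```

The ring was eased up with the pick, drawn off with the fingers and laid flat in the blue tray; the pick is back in its stand, and I handed the job in at about 30 s of the 61 s.

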